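Proof-test an air coupler: close the guard, hold the dead-man dial at the third click

TASK

Proof-test the air coupler that sits in the bench tester: first swing the open upper half of the guard down and press it fully home, rim to rim on the lower half, because no air may go on with the guard open. Then turn the spring-return dial clockwise past its first two clicks to the third (the mark with three dots), without forcing it against the stop beyond, and hold it there: it springs back when let go, so finish while still holding the dial at the third click, with the guard shut. Leave the other couplers and the steel bushing where they are.

Things in the scene. Friction and masses are not known exactly. Their poses are not given: they have to be found in the camera images.
- tester: The bench tester, fixed to the worktop: grey base plate 180 (x) x 300 (y) x 14 mm, origin at the centre of its underside, x from its front to its rear edge, y to its left, z up. Left: the guard (centre x 0, y +78 mm) with a coupler in it. Right: the 76 x 76 mm valve block with the dial (axis x -22, y -88 mm). Behind the dial, x 40 to 95 mm, a round gauge up to 100 mm high.
- guard (a joint): Angle of the guard's upper half, rad: 0 = shut, rims touching; grows as it opens upward and to the rear. Starts at 0.6 to 1.1. The hinge is stiff (0.3 N m of friction): the half stays where left and must be pushed all the way, some 2 to 8 N at the lip. Both halves are aluminium shells, 92 (x) x 120 (y) mm; the shut guard's top is 88 mm above the worktop.
- guard_lip (a point): Centre of the outer (when shut: upper) face of the press lip on the front of the guard's upper half; the lip is 70 mm long (y), sticks out 29 mm from the shell, 8 mm thick. The point lies 122 mm from the hinge line and 8 mm outward of the rim plane; shut, it is 60 mm above the worktop. Its frame turns with the half: z = outward normal of the lip, -x = away from the hinge.
- guard_hinge (a point): Middle of the guard's hinge line, which runs along the tester's y axis at the rear of the guard, 52 mm above the worktop (fixed to the tester).
- dial (a joint): Dial angle, rad, growing clockwise seen from above: 0 = rest (white line on the plate), clicks at 0.40 (one dot), 0.80 (two dots), 1.20 (three dots). Beyond 1.20 one more hump must be forced, then comes a dead stop at 1.5. A spring turns it back to 0 from everywhere when let go. Takes 0.1 to 0.26 N m to turn, stiffest on leaving a click, and up to 0.2 N m to hold at 1.20.
- dial_grip (a point): Middle of the dial's finger bar, on its vertical turning axis, 73 mm above the worktop. The black bar is 58 mm long, 14 mm thick (pinch across that), from 59 to 85 mm above the worktop, on a round hub of 42 mm diameter. The frame turns with the dial: x along the bar to its pointed end, z up. The pointed end stands 0.60 rad left of the tester's x axis at rest, 0.60 rad right of it at 1.20.
- coupler_long: Bystander: a loose steel air coupler 25 x 72 x 24 mm lying on the worktop right of the tester; origin under its centre. Leave it.
- coupler_short: Bystander: a loose short air coupler 24 x 53 x 23 mm lying on the worktop right of the tester; origin under its centre. Leave it.
- bush: Bystander: a loose turned steel bushing, 50 mm diameter, 46 mm high, standing on the worktop left of the tester; origin under its centre. Leave it.

How it is judged:
By the outcome, as a careful person would: the job done as asked, in the order asked, and still so for the second after the job is handed in, while the arm keeps its last pose, push and grip.
It also fails if it takes over 48 s, if anything falls off the work surface, if the arm or the gripper's body presses on something with over 40 N, if the wrist force passes 120 N, or if a joint passes its speed limit or range.

ROBOT

A 6-joint arm with a two-finger parallel gripper is mounted at the origin on a cart in front of the work surface, level with it; the furniture and walls round the work are solid. World frame = base frame: x ahead of the robot, y to its left, z up, the work surface at z = 0. Lengths are in m, angles in rad, forces in N, time in s.
With the tool pointing down it reaches from about 0.425 to 0.95 m from the base axis. Payload 14.7 kg.
Tool frame: the origin (TCP) lies at the very end of the fingers, on their centre line; the grasp point (between the pads) lies 19 mm behind it; z points along the fingers, y is the direction in which the jaws open and shut (so a half turn about z gives the same grasp; the last joint's range is limited). The gripper opens to 85 mm and grips with 20 to 120 N. Pads are 22 mm wide; open, the fingers measure 114 mm over their backs; the gripper's body (76 mm by 85 mm) begins 54 mm behind the grasp point. The pads swing forward as they close: fully open they stand 13 mm farther back than shut.
Start: joints at [1.066, 0.48, 1.596, -0, 1.065, -0.047], TCP at [0.287, 0.583, 0.231] pointing down, gripper open.
Joint ranges: [-2.75, 2.75], [-0.82, 2.05], [0.23, 2.67], [-1.56, 4.7], [0.09, 2.69], [-2.92, 2.92]. Speed limits (rad/s): [1.89, 1.89, 2.39, 3.01, 3.01, 3.01].

INTERFACE

Orientations are given as a unit quaternion [x, y, z, w].
In Python, from workcell import monitor, camera, robot gives the robot as it stands.
- The arm moves only by the tool carry_out, never from a script. Its argument "targets" is a list of rows, each an object with "delta_pos": the shift along the world's x, y, z in m, a list of three; "roll": the turn about the world's z in degrees; "claw": the closure, from 0 (fully open) to 1 (shut). A call has exactly 8 rows; each row is the pose to reach, as a shift and turn from the pose commanded when the call began; what a row does not reach only later rows make up. A row lasts 1/8 s, in which the tool goes at most 62.5 mm and 10.7 degrees, less where a joint would pass 70% of its speed; a pose out of reach is approached as far as the arm can. A call with a gripper value outside its range is refused whole. The fingers move at their own pace and stop on an object; "newtons" is the grip in N (left out, the last holds). Time passes only in rows, so rows that repeat a pose let the fingers close, or fill a call up. It gives the time, the measured TCP pose, the force and the opening at its end, in the units of the state.
- monitor.observe(): the state, without advancing time (a new reading comes with each control period).
- camera(name): name is "side" or "top"; returns a dict with "img" (420x560x3 uint8, blue, green, red), "fx", "fy", "cx", "cy" (pixels), "dist" ([k1, k2, p1, p2, k3] as OpenCV has them; the pictures are not rectified), "origin" and "rotation" of the camera in the world. Camera axes: x right, y up, looking along -z (the intrinsics and any distortion apply to the point x, -y, -z); pixel columns grow to the right and rows downward; lengths in m; the calibration is good to about 2 mm. A picture is of the moment at which its call begins. There is no depth.
- robot.job_done(): hands the job in, once; it reports no verdict.
The state is a dict: "time_s": time; "q": joint angles; "joint_vel": joint speeds; "joint_efforts": joint torques, N m; "tool_pos": TCP position; "orientation": TCP orientation; "force": force on the tool from outside, world axes, zero at the start; "moment": the same for the moment, N m; "finger_gap": finger opening in m.
Only numpy, scipy, OpenCV 4.12 (cv2) and the standard library are available. Lean on these libraries where they do the work, as an engineer would, in place of code of your own. Each camera call takes 0.05 s, during which the arm holds its last target.

## Working session

There is one attempt and no reset: what is moved stays moved. The work goes in short steps, Python scripts to look and compute and a tool call to move; the robot and the scene stay as the last step left them, time stands still between calls to the robot, and variables do not carry over. Pictures are saved under pics/ and viewed, and the job is handed in when it is done.

Besides the shell and the picture viewer there is one more tool, called as name(argument=value, ...), one argument or row to a line, values as JSON. carry_out: Moves the arm, as the interface text tells. Its arguments: {"type":"object","properties":{"targets":{"type":"array","items":{"type":"object","properties":{"delta_pos":{"type":"array","items":{"type":"number"}},"roll":{"type":"number"},"claw":{"type":"number"}}}},"newtons":{"type":"number"}},"required":["targets"]}

```bash
mkdir -p pics; ls
python3 - <<'E'
from workcell import monitor, camera, robot
import cv2
print(monitor.observe())
for n in ("top","side"):
    c=camera(n); cv2.imwrite(f"pics/{n}0.png",c["img"])
    print({k:v for k,v in c.items() if k!="img"})
    import pickle; pickle.dump(c,open(f"{n}0.pkl","wb"))
E
```

```text
pics
{'time_s': 0.0, 'q': array([ 1.06640569e+00,  4.80866401e-01,  1.59690532e+00, -1.95641341e-05,
        1.06512261e+00, -4.66079419e-02]), 'joint_vel': array([ 0.00045393,  0.00051932,  0.00169908, -0.00011406, -0.00029943,
        0.00126089]), 'joint_efforts': array([-5.50970947e-05, -9.50636458e+01, -4.30194175e+01,  2.20236092e-05,
        1.21692417e-02,  5.15969714e-05]), 'tool_pos': array([0.28705038, 0.58268675, 0.23063826]), 'orientation': array([ 2.26893255e-01,  9.73919415e-01, -6.28625035e-04, -1.68814596e-04]), 'force': array([0.31599713, 0.28624367, 0.16121872]), 'moment': array([ 0.01487871,  0.00187135, -0.02324011]), 'finger_gap': 0.08523668524022847}
{'fx': 390.48429681441854, 'fy': 390.48429681441854, 'cx': 281.30922873413664, 'cy': 209.87091125020882, 'dist': array([-0.06318517,  0.        ,  0.        ,  0.        ,  0.        ]), 'origin': array([0.39987307, 0.00829383, 1.07346739]), 'rotation': array([ 0.0631211 , -0.04322285, -0.70300447,  0.70705885])}
{'fx': 510.2467112965933, 'fy': 510.2467112965933, 'cx': 272.7149273736997, 'cy': 206.76881680535345, 'dist': array([0.0100264, 0.       , 0.       , 0.       , 0.       ]), 'origin': array([ 0.52117558, -0.92473059,  0.94257075]), 'rotation': array([ 0.40910681, -0.00530633, -0.02898181,  0.9120107 ])}
```

View pics/top0.png

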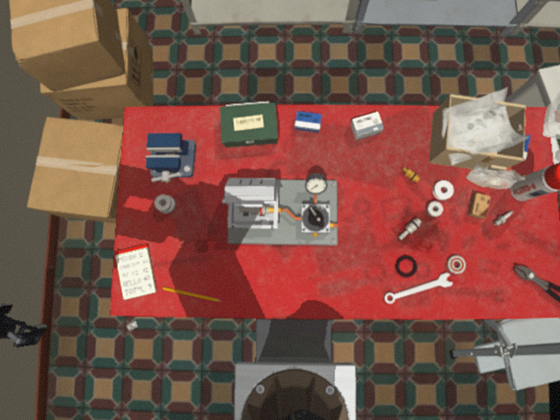

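View pics/side0.png

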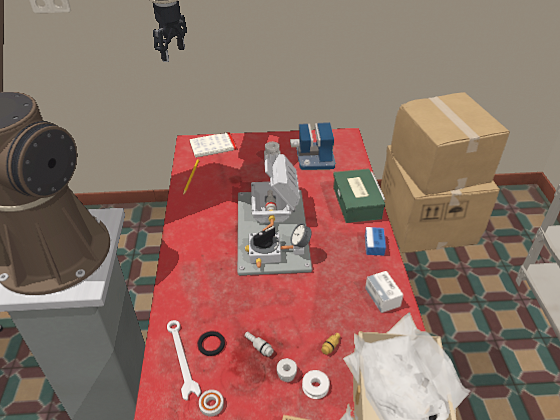

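The top view shows the tester at about (283,212), with the guard open on its left at (253,195) and the dial at about (315,217). I'll zoom in to measure.

```bash
cat > h.py <<'E'
import numpy as np, cv2, pickle
from scipy.spatial.transform import Rotation as R
def ray(c,u,v):
    K=np.array([[c["fx"],0,c["cx"]],[0,c["fy"],c["cy"]],[0,0,1]])
    p=cv2.undistortPoints(np.array([[[u,v]]],float),K,c["dist"])[0,0]
    d=R.from_quat(c["rotation"]).apply([p[0],-p[1],-1.0])
    return c["origin"],d/np.linalg.norm(d)
def atz(c,u,v,z):
    o,d=ray(c,u,v); return o+d*(z-o[2])/d[2]
def proj(c,P):
    P=np.atleast_2d(P).astype(float)
    q=R.from_quat(c["rotation"]).inv().apply(P-c["origin"])*[1,-1,-1]
    K=np.array([[c["fx"],0,c["cx"]],[0,c["fy"],c["cy"]],[0,0,1]])
    return cv2.projectPoints(q,np.zeros(3),np.zeros(3),K,c["dist"])[0][:,0]
def tri(c1,p1,c2,p2):
    o1,d1=ray(c1,*p1);o2,d2=ray(c2,*p2)
    A=np.stack([d1,-d2],1); s=np.linalg.lstsq(A,o2-o1,rcond=None)[0]
    a=o1+d1*s[0];b=o2+d2*s[1]; return (a+b)/2,np.linalg.norm(a-b)
def load(n): return pickle.load(open(n+".pkl","rb"))
def crop(c,x0,y0,w,h,s,name):
    im=cv2.resize(c["img"][y0:y0+h,x0:x0+w],None,fx=s,fy=s,interpolation=cv2.INTER_CUBIC)
    for i in range(0,w,10):
        cv2.putText(im,str(x0+i),(i*s,8),0,.3,(0,255,255),1); cv2.line(im,(i*s,10),(i*s,14),(0,255,255),1)
    for i in range(0,h,10):
        cv2.putText(im,str(y0+i),(0,i*s+4),0,.3,(0,255,255),1)
    cv2.imwrite(name,im)
E
python3 - <<'E'
from h import *
crop(load("top0"),215,165,132,90,6,"pics/t1.png")
crop(load("side0"),225,145,100,135,4,"pics/s1.png")
E
```

```text
(no output)
```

View pics/t1.png

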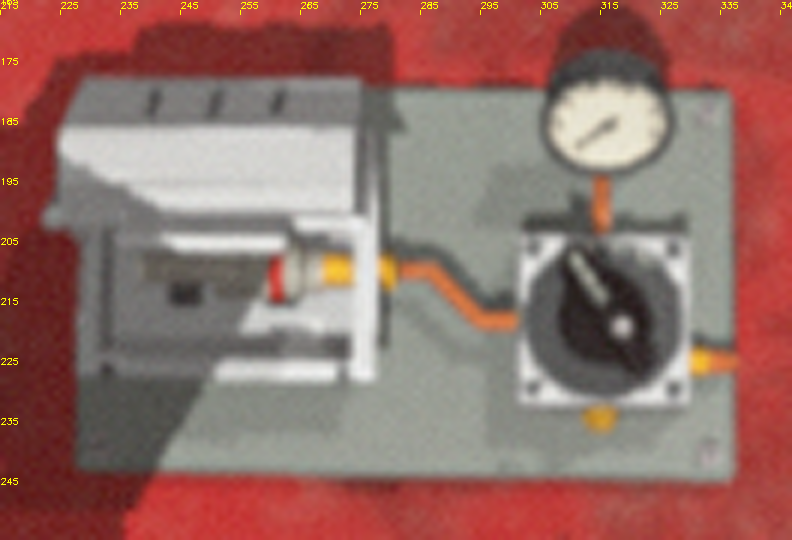

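View pics/s1.png

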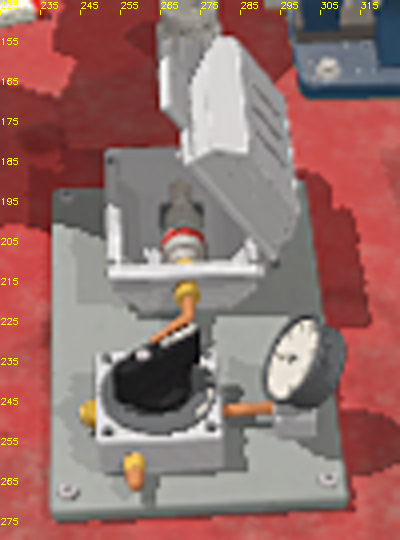

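Run:
```python
from h import *
t=load("top0");s=load("side0")
# order: front-left, front-right, rear-right  (tester coords)
L=np.array([[-.09,.15],[-.09,-.15],[.09,-.15]])
for c,px in ((t,[(227.8,243.3),(337.5,244.8),(337.2,180)]),(s,[(238,191.5),(238.5,272.5),(312,267)])):
    W=np.array([atz(c,*p,.014)[:2] for p in px]); print(W.round(4), np.linalg.norm(W[0]-W[1]),np.linalg.norm(W[2]-W[1]))
    e=W[0]-W[1]; print("yaw",np.arctan2(-e[0],e[1]), "centre",(W[0]+W[2])/2)
```

```text
[[ 0.4679  0.184 ]
 [ 0.4656 -0.1138]
 [ 0.6448 -0.1154]] 0.2978220867764416 0.17921969116950193
yaw -0.007607404011411543 centre [0.55634811 0.03426434]
[[ 0.4733  0.1886]
 [ 0.4726 -0.1136]
 [ 0.6498 -0.1084]] 0.3021869586004048 0.17729266807684674
yaw -0.002456186401502291 centre [0.56157621 0.04010848]
```

```bash
cat > model.py <<'E'
from h import *
def T(pose,P):
    x,y,a=pose; P=np.atleast_2d(P).astype(float); c,s=np.cos(a),np.sin(a)
    return np.stack([x+c*P[:,0]-s*P[:,1],y+s*P[:,0]+c*P[:,1],P[:,2]],1)
HX=.047
def up(th,P): # P: (d from hinge toward front, y, outward)
    P=np.atleast_2d(P).astype(float)
    return np.stack([HX-P[:,0]*np.cos(th)+P[:,2]*np.sin(th),P[:,1],.052+P[:,0]*np.sin(th)+P[:,2]*np.cos(th)],1)
def box(a,b):
    V=np.array([[x,y,z] for x in (a[0],b[0]) for y in (a[1],b[1]) for z in (a[2],b[2])])
    E=[(i,j) for i in range(8) for j in range(i+1,8) if bin(i^j).count("1")==1]
    return V,E
def overlay(c,pose,th,x0,y0,w,h,s,name,dial=0.):
    im=cv2.resize(c["img"][y0:y0+h,x0:x0+w],None,fx=s,fy=s,interpolation=cv2.INTER_CUBIC)
    def dr(P,E,col):
        q=(proj(c,P)-[x0,y0]+.5)*s
        for i,j in E: cv2.line(im,tuple(q[i].astype(int)),tuple(q[j].astype(int)),col,1)
    V,E=box((-.09,-.15,0),(.09,.15,.014)); dr(T(pose,V),E,(0,255,0))
    V,E=box((-.046,.018,.014),(.046,.138,.052)); dr(T(pose,V),E,(255,255,0))
    V,E=box((.001,.018,0),(.093,.138,.036)); dr(T(pose,up(th,V)),E,(0,255,255))
    V,E=box((.093,.043,0),(.122,.113,.008)); dr(T(pose,up(th,V)),E,(255,0,255))
    V,E=box((-.029,-.007,.059),(.029,.007,.085)); a=.6-dial
    V=V@np.array([[np.cos(a),-np.sin(a),0],[np.sin(a),np.cos(a),0],[0,0,1]]).T+[-.022,-.088,0]; dr(T(pose,V),E,(255,0,0))
    cv2.imwrite(name,im)
E
python3 - <<'E'
from model import *
overlay(load("top0"),(.5563,.0343,-.005),.9,215,165,132,90,6,"pics/t2.png")
overlay(load("side0"),(.5613,.040,-.005),.9,225,145,100,135,4,"pics/s2.png")
E
```

```text
(no output)
```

View pics/t2.png

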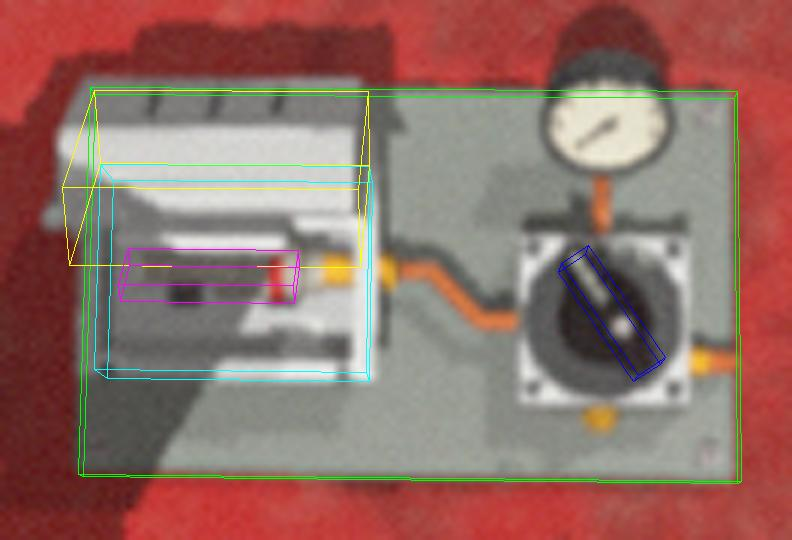

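View pics/s2.png

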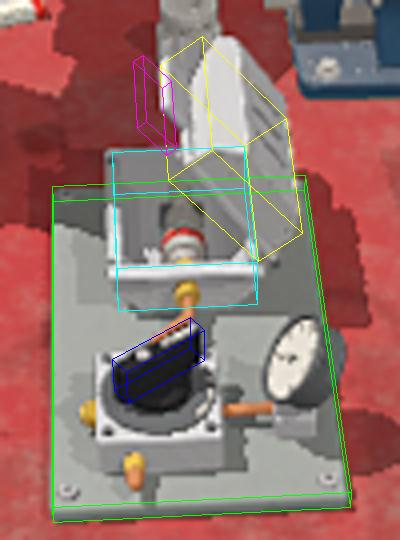

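Run:
```python
from model import *
overlay(load("top0"),(.5563,.0343,-.002),1.1,215,165,132,90,6,"pics/t2.png")
overlay(load("side0"),(.5603,.039,-.002),1.1,225,145,100,135,4,"pics/s2.png")
```

```text
(no output)
```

View pics/t2.png

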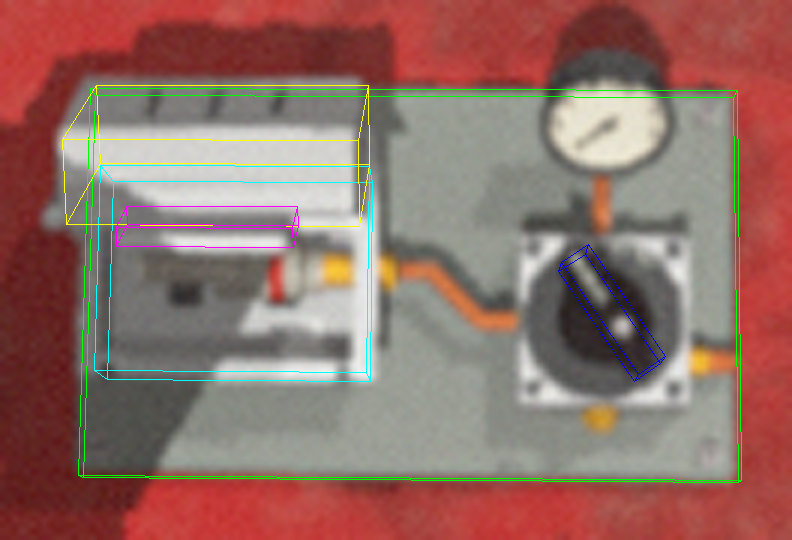

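View pics/s2.png

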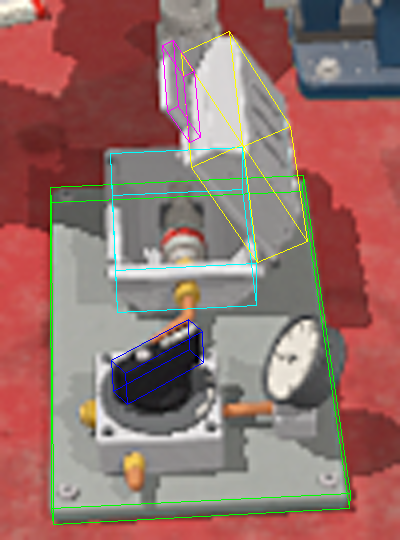

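The overlay gives tester centre ≈ (0.558, 0.037), yaw ≈ 0 and guard angle ≈ 1.1 rad. The two cameras differ by about 4 mm, so I'll check against the gripper once it's in view. Next I'll move to just above and behind the lip with the fingers shut.

carry_out(
  targets=[
    {"delta_pos": [0.03, -0.05, 0.015], "roll": 4, "claw": 1},
    {"delta_pos": [0.06, -0.1, 0.03], "roll": 8, "claw": 1},
    {"delta_pos": [0.095, -0.15, 0.03], "roll": 12, "claw": 1},
    {"delta_pos": [0.13, -0.2, 0.03], "roll": 16, "claw": 1},
    {"delta_pos": [0.165, -0.25, 0.03], "roll": 20, "claw": 1},
    {"delta_pos": [0.2, -0.3, 0.03], "roll": 24, "claw": 1},
    {"delta_pos": [0.235, -0.35, 0.03], "roll": 26.2, "claw": 1},
    {"delta_pos": [0.265, -0.4, 0.03], "roll": 26.2, "claw": 1},
  ],
  newtons=60,
)

```text
time_s: 1.1
tool_pos: [0.5532, 0.1812, 0.2611]
orientation: [0.0, 1.0, -0.0, -0.0]
force: [1.0, 0.7, -0.1]
finger_gap: 0.0004
```

carry_out(
  targets=[
    {"delta_pos": [0.02, -0.04, 0.0], "roll": 0, "claw": 1},
    {"delta_pos": [0.033, -0.068, 0.0], "roll": 0, "claw": 1},
    {"delta_pos": [0.033, -0.068, -0.02], "roll": 0, "claw": 1},
    {"delta_pos": [0.033, -0.068, -0.04], "roll": 0, "claw": 1},
    {"delta_pos": [0.033, -0.068, -0.06], "roll": 0, "claw": 1},
    {"delta_pos": [0.033, -0.068, -0.07], "roll": 0, "claw": 1},
    {"delta_pos": [0.033, -0.068, -0.07], "roll": 0, "claw": 1},
    {"delta_pos": [0.033, -0.068, -0.07], "roll": 0, "claw": 1},
  ],
)

```text
time_s: 2.1
tool_pos: [0.5857, 0.1152, 0.192]
orientation: [0.0, 1.0, 0.0, 0.0]
force: [-0.1, -0.4, -1.0]
finger_gap: 0.0001
```

```bash
cat > snap.py <<'E'
import sys
from workcell import monitor, camera, robot
from h import *
k=sys.argv[1]
for n in ("top","side"):
    c=camera(n); pickle.dump(c,open(f"{n}{k}.pkl","wb"))
    crop(c,*((215,150,132,98,6) if n=="top" else (215,85,120,190,3)),f"pics/{n}{k}.png")
o=monitor.observe(); print({k:np.round(o[k],4) for k in o if k not in("joint_vel","joint_efforts")})
E
python3 snap.py 1
```

```text
{'time_s': np.float64(2.2), 'q': array([ 0.1434,  0.4476,  1.7636,  0.    ,  0.9292, -1.4269]), 'tool_pos': array([0.5857, 0.1152, 0.1921]), 'orientation': array([2.e-04, 1.e+00, 1.e-04, 6.e-04]), 'force': array([ 0.448 , -0.584 ,  0.7406]), 'moment': array([-0.0273, -0.0408,  0.0267]), 'finger_gap': np.float64(0.0)}
```

View pics/top1.png

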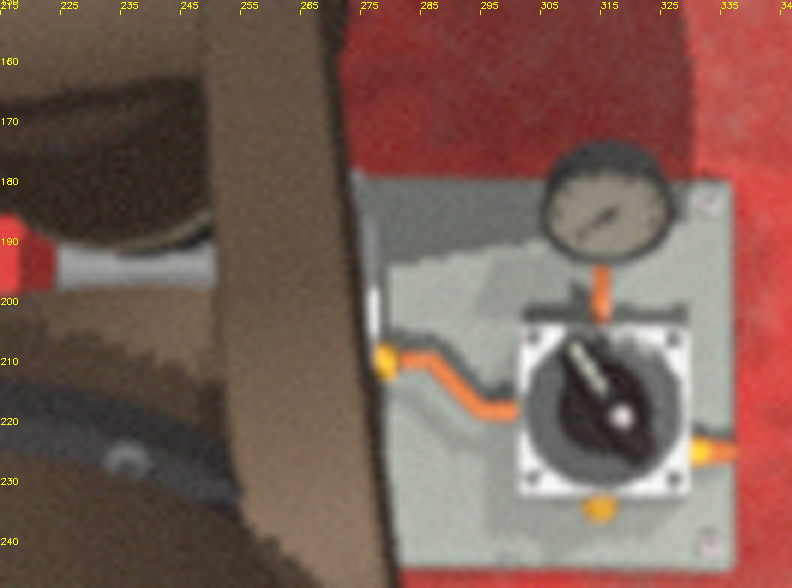

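View pics/side1.png

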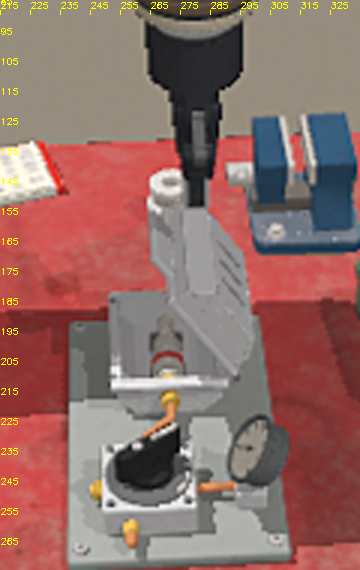

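Run:
```python
from model import *
s=load("side1")
print(proj(s,[[.5857,.1152,.1921],[.5747,.1152,.1921],[.5967,.1152,.1921]]))
crop(s,255,120,60,90,8,"pics/x.png")
overlay(s,(.5603,.039,-.002),1.08,255,120,60,90,8,"pics/x2.png")
```

```text
[[278.89075792 153.63761029]
 [274.50342151 153.83577576]
 [283.27560581 153.4394788 ]]
```

View pics/x2.png

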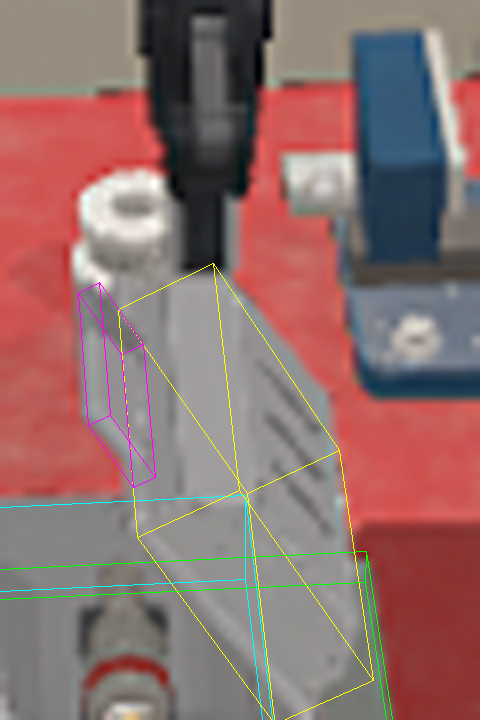

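The fingertip shows about 2 px (5 mm) too far right in the side camera. With that bias removed the side view gives x ≈ 0.555, which agrees with the top camera's 0.556, so I'll use x = 0.556. Now I'll start pushing the lip along its arc.

carry_out(
  targets=[
    {"delta_pos": [-0.008, 0, -0.015], "roll": 0, "claw": 1},
    {"delta_pos": [-0.01, 0, -0.03], "roll": 0, "claw": 1},
    {"delta_pos": [-0.017, 0, -0.031], "roll": 0, "claw": 1},
    {"delta_pos": [-0.0275, 0, -0.036], "roll": 0, "claw": 1},
    {"delta_pos": [-0.0375, 0, -0.042], "roll": 0, "claw": 1},
    {"delta_pos": [-0.047, 0, -0.049], "roll": 0, "claw": 1},
    {"delta_pos": [-0.047, 0, -0.049], "roll": 0, "claw": 1},
    {"delta_pos": [-0.047, 0, -0.049], "roll": 0, "claw": 1},
  ],
)

```text
time_s: 3.2
tool_pos: [0.5383, 0.1151, 0.1423]
orientation: [0.0, 1.0, -0.0, -0.0]
force: [0.3, 0.4, 0.2]
finger_gap: -0.0004
```

```bash
python3 snap.py 2; python3 -c "
from h import *
crop(load('side2'),235,120,75,100,6,'pics/x3.png')"
```

```text
{'time_s': np.float64(3.3), 'q': array([ 0.1555,  0.453 ,  1.9121,  0.    ,  0.7763, -1.4147]), 'tool_pos': array([0.5385, 0.1151, 0.1424]), 'orientation': array([3.e-04, 1.e+00, 0.e+00, 1.e-04]), 'force': array([ 0.0755,  0.0701, -0.4853]), 'moment': array([ 0.0122,  0.034 , -0.0177]), 'finger_gap': np.float64(0.0001)}
```

View pics/x3.png

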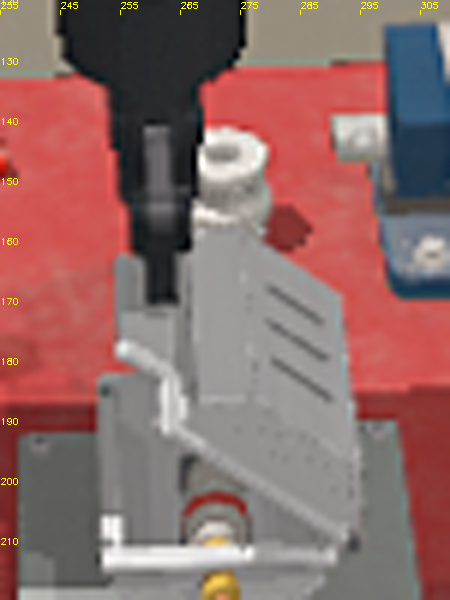

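The fingertips sit between the lip and the shell wall, and the guard is at about 0.8 rad. I'll continue along the arc.

carry_out(
  targets=[
    {"delta_pos": [-0.0083, 0, -0.008], "roll": 0, "claw": 1},
    {"delta_pos": [-0.016, 0, -0.017], "roll": 0, "claw": 1},
    {"delta_pos": [-0.023, 0, -0.0265], "roll": 0, "claw": 1},
    {"delta_pos": [-0.0295, 0, -0.0367], "roll": 0, "claw": 1},
    {"delta_pos": [-0.035, 0, -0.0474], "roll": 0, "claw": 1},
    {"delta_pos": [-0.0393, 0, -0.0585], "roll": 0, "claw": 1},
    {"delta_pos": [-0.042, 0, -0.07], "roll": 0, "claw": 1},
    {"delta_pos": [-0.042, 0, -0.07], "roll": 0, "claw": 1},
  ],
)

```text
time_s: 4.3
tool_pos: [0.4953, 0.115, 0.0713]
orientation: [0.0, 1.0, -0.0, -0.001]
force: [-0.3, -0.3, 0.3]
finger_gap: 0.0002
```

```bash
python3 snap.py 3; python3 -c "
from h import *
crop(load('side3'),235,120,75,100,6,'pics/x4.png')"
```

```text
{'time_s': np.float64(4.4), 'q': array([ 0.1683,  0.5189,  2.0527, -0.    ,  0.5704, -1.4019]), 'tool_pos': array([0.4962, 0.1151, 0.0722]), 'orientation': array([ 3.e-04,  1.e+00, -0.e+00, -2.e-04]), 'force': array([-0.1433, -0.3491,  0.0825]), 'moment': array([-0.0271, -0.0086,  0.0094]), 'finger_gap': np.float64(-0.0003)}
```

View pics/x4.png

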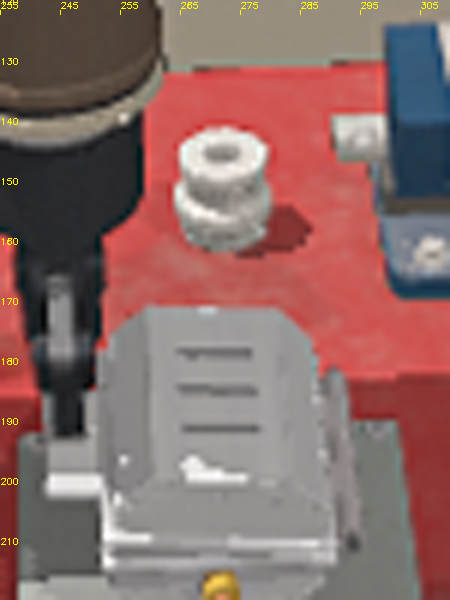

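Nearly shut. Now I'll press down slowly, watching the force.

carry_out(
  targets=[
    {"delta_pos": [-0.0005, 0, -0.004], "roll": 0, "claw": 1},
    {"delta_pos": [-0.001, 0, -0.007], "roll": 0, "claw": 1},
    {"delta_pos": [-0.001, 0, -0.009], "roll": 0, "claw": 1},
    {"delta_pos": [-0.001, 0, -0.0105], "roll": 0, "claw": 1},
    {"delta_pos": [-0.001, 0, -0.0115], "roll": 0, "claw": 1},
    {"delta_pos": [-0.001, 0, -0.012], "roll": 0, "claw": 1},
    {"delta_pos": [-0.001, 0, -0.012], "roll": 0, "claw": 1},
    {"delta_pos": [-0.001, 0, -0.012], "roll": 0, "claw": 1},
  ],
)

```text
time_s: 5.4
tool_pos: [0.4953, 0.1151, 0.0603]
orientation: [0.0, 1.0, -0.0, 0.0]
force: [-0.1, -0.8, -0.0]
finger_gap: -0.0
```

carry_out(
  targets=[
    {"delta_pos": [0, 0, -0.0005], "roll": 0, "claw": 1},
    {"delta_pos": [0, 0, -0.001], "roll": 0, "claw": 1},
    {"delta_pos": [0, 0, -0.001], "roll": 0, "claw": 1},
    {"delta_pos": [0, 0, -0.0015], "roll": 0, "claw": 1},
    {"delta_pos": [0, 0, -0.002], "roll": 0, "claw": 1},
    {"delta_pos": [0, 0, -0.002], "roll": 0, "claw": 1},
    {"delta_pos": [0, 0, -0.002], "roll": 0, "claw": 1},
    {"delta_pos": [0, 0, -0.002], "roll": 0, "claw": 1},
  ],
)

```text
time_s: 6.4
tool_pos: [0.4954, 0.1151, 0.0596]
orientation: [0.0, 1.0, 0.0, 0.0]
force: [-7.7, -1.6, 36.1]
finger_gap: 0.0001
```

A firm stop at z = 0.0596 with 36 N, where the lip face should be at 0.060, so the guard is home. I'll lift off and go above the dial.

carry_out(
  targets=[
    {"delta_pos": [0, 0, 0.015], "roll": 0, "claw": 1},
    {"delta_pos": [0, 0, 0.05], "roll": 0, "claw": 1},
    {"delta_pos": [0, 0, 0.1], "roll": 4, "claw": 1},
    {"delta_pos": [0.01, -0.04, 0.11], "roll": 12, "claw": 0.6},
    {"delta_pos": [0.02, -0.08, 0.11], "roll": 20, "claw": 0.5},
    {"delta_pos": [0.03, -0.12, 0.11], "roll": 28, "claw": 0.5},
    {"delta_pos": [0.039, -0.167, 0.11], "roll": 34.2, "claw": 0.5},
    {"delta_pos": [0.039, -0.167, 0.11], "roll": 34.2, "claw": 0.5},
  ],
)

```text
time_s: 7.4
tool_pos: [0.5349, -0.0546, 0.1685]
orientation: [-0.293, 0.956, -0.0, 0.0]
force: [0.3, 1.4, 0.1]
finger_gap: 0.0426
```

```bash
python3 snap.py 4; python3 -c "
from model import *
s=load('side4')
overlay(s,(.5603,.039,-.002),0,225,145,100,130,6,'pics/x5.png')
crop(s,225,145,100,130,6,'pics/x6.png')"
```

```text
{'time_s': np.float64(7.5), 'q': array([-1.540e-01,  4.005e-01,  1.921e+00,  2.000e-04,  8.204e-01,
       -2.319e+00]), 'tool_pos': array([ 0.534 , -0.0522,  0.1683]), 'orientation': array([-2.927e-01,  9.562e-01,  1.000e-04, -1.000e-04]), 'force': array([ 0.4167, -0.0569,  0.1221]), 'moment': array([-0.0143,  0.008 ,  0.0266]), 'finger_gap': np.float64(0.0425)}
```

View pics/x5.png

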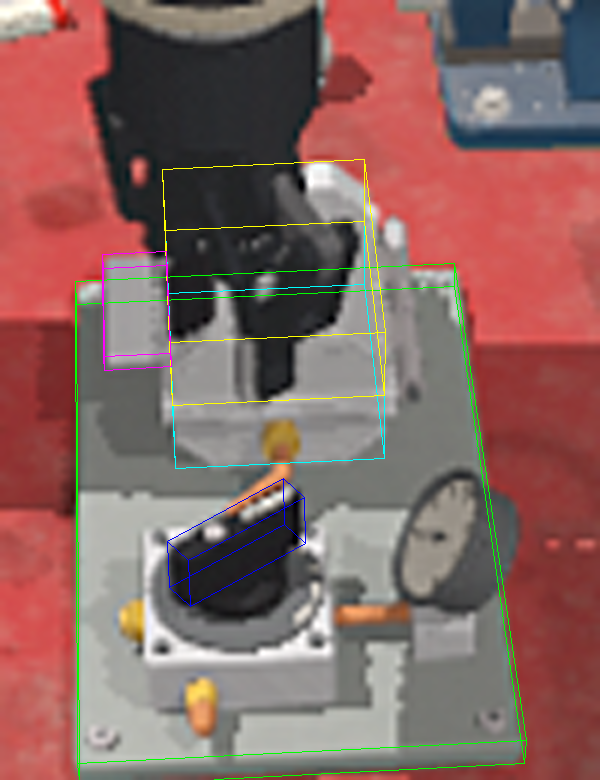

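View pics/x6.png

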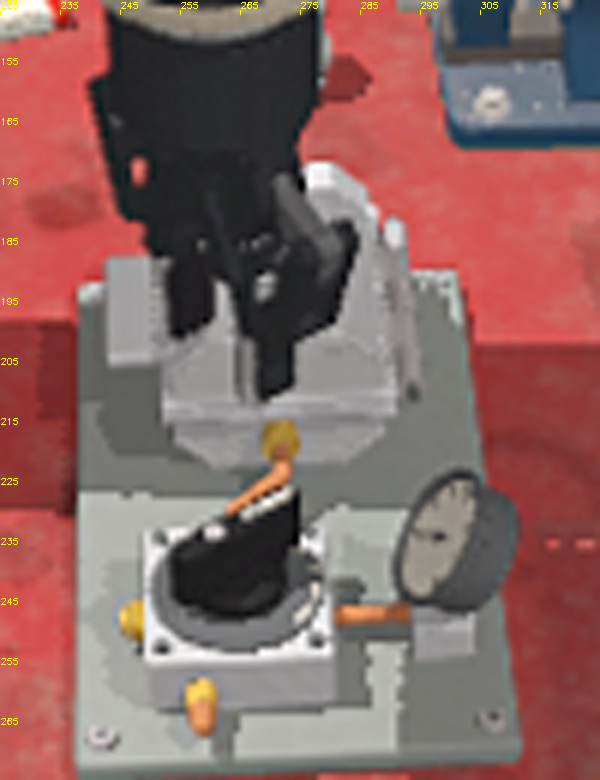

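View pics/top4.png

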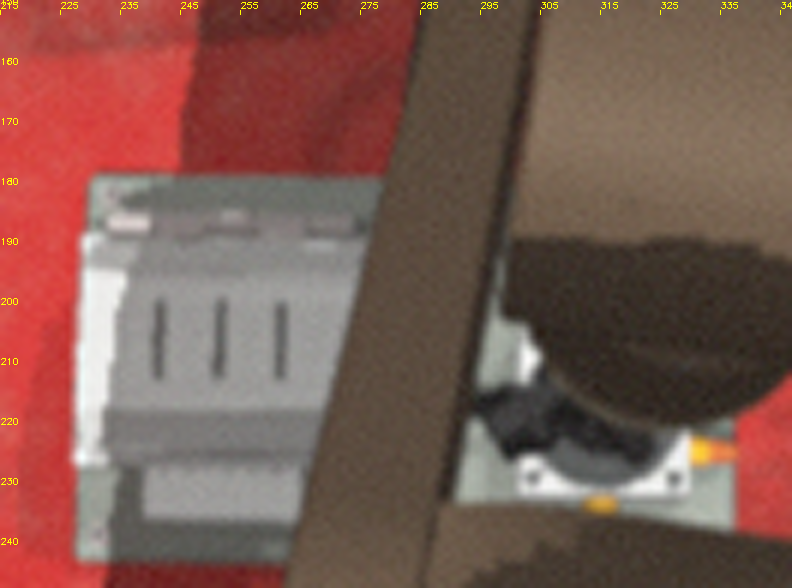

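Run:
```python
from model import *
s=load("side4"); t=load("top0")
print(proj(s,[[.534,-.0522,.1683],[.534,-.0522,.1743]]))
print("bar side",atz(s,264.7,231.7,.085))
# top0: bar ends crop1 (scale6, off 215,165)
for a in ((575,243),(645,372),(610,308)): print("top",atz(t,215+a[0]/6-.5+0,165+a[1]/6-.5,.085))
# valve block top centre in top
print(atz(t,215+604/6-.5,165+319/6-.5,.05))
b=atz(s,264.7,231.7,.085)
```

```text
[[261.23315717 206.06669539]
 [261.15676046 204.09796347]]
bar side [ 0.53993087 -0.05135663  0.085     ]
top [ 0.56266211 -0.03749636  0.085     ]
top [ 0.50743314 -0.06692451  0.085     ]
top [ 0.53471373 -0.05226788  0.085     ]
[ 0.5345954  -0.05175012  0.05      ]
```

The guard is shut and matches the model in both views. Dial axis ≈ (0.5345, -0.052) from both cameras, with the side view corrected. Descending astride the bar.

carry_out(
  targets=[
    {"delta_pos": [0.0005, 0, -0.03], "roll": 0, "claw": 0.5},
    {"delta_pos": [0.0005, 0, -0.06], "roll": 0, "claw": 0.5},
    {"delta_pos": [0.0005, 0, -0.075], "roll": 0, "claw": 0.5},
    {"delta_pos": [0.0005, 0, -0.09], "roll": 0, "claw": 0.5},
    {"delta_pos": [0.0005, 0, -0.1], "roll": 0, "claw": 0.5},
    {"delta_pos": [0.0005, 0, -0.103], "roll": 0, "claw": 0.5},
    {"delta_pos": [0.0005, 0, -0.103], "roll": 0, "claw": 0.5},
    {"delta_pos": [0.0005, 0, -0.103], "roll": 0, "claw": 0.5},
  ],
)

```text
time_s: 8.5
tool_pos: [0.5351, -0.052, 0.0658]
orientation: [-0.294, 0.956, -0.0, 0.0]
force: [0.8, -0.1, 0.1]
finger_gap: 0.0428
```

```bash
python3 snap.py 5; python3 -c "
from model import *
s=load('side5')
crop(s,225,165,100,100,6,'pics/x7.png')"
```

```text
{'time_s': np.float64(8.6), 'q': array([-0.1533,  0.5559,  1.9931,  0.    ,  0.5917, -2.3204]), 'tool_pos': array([ 0.5351, -0.052 ,  0.0657]), 'orientation': array([-2.937e-01,  9.559e-01, -2.000e-04,  4.000e-04]), 'force': array([ 1.2718,  0.142 , -1.025 ]), 'moment': array([ 0.0026,  0.0198, -0.0013]), 'finger_gap': np.float64(0.0426)}
```

View pics/x7.png

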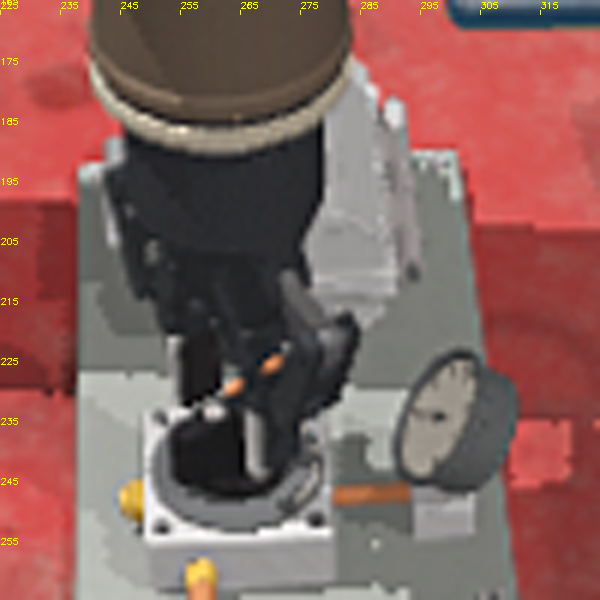

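The bar sits between the fingers. I'll close on it and read the forces.

carry_out(
  targets=[
    {"delta_pos": [0, 0, -0.001], "roll": 0, "claw": 0.7},
    {"delta_pos": [0, 0, -0.001], "roll": 0, "claw": 0.8},
    {"delta_pos": [0, 0, -0.001], "roll": 0, "claw": 1},
    {"delta_pos": [0, 0, -0.001], "roll": 0, "claw": 1},
    {"delta_pos": [0, 0, -0.001], "roll": 0, "claw": 1},
    {"delta_pos": [0, 0, -0.001], "roll": 0, "claw": 1},
    {"delta_pos": [0, 0, -0.001], "roll": 0, "claw": 1},
    {"delta_pos": [0, 0, -0.001], "roll": 0, "claw": 1},
  ],
  newtons=90,
)

```text
time_s: 9.6
tool_pos: [0.5351, -0.0523, 0.0647]
orientation: [-0.294, 0.956, -0.0, 0.0]
force: [-1.5, -4.1, 6.2]
finger_gap: 0.0122
```

```bash
python3 snap.py 6
```

```text
{'time_s': np.float64(9.7), 'q': array([-1.5360e-01,  5.5780e-01,  1.9935e+00, -5.0000e-04,  5.8950e-01,
       -2.3203e+00]), 'tool_pos': array([ 0.5351, -0.0523,  0.0646]), 'orientation': array([-2.938e-01,  9.559e-01, -3.000e-04,  3.000e-04]), 'force': array([-1.1232, -4.1536,  6.3613]), 'moment': array([-0.6432,  0.1718, -0.1117]), 'finger_gap': np.float64(0.0123)}
```

Gripped, with small side loads. I'll turn it clockwise in steps.

carry_out(
  targets=[
    {"delta_pos": [0, 0, 0], "roll": -4, "claw": 1},
    {"delta_pos": [0, 0, 0], "roll": -9, "claw": 1},
    {"delta_pos": [0, 0, 0], "roll": -14, "claw": 1},
    {"delta_pos": [0, 0, 0], "roll": -19, "claw": 1},
    {"delta_pos": [0, 0, 0], "roll": -24, "claw": 1},
    {"delta_pos": [0, 0, 0], "roll": -29, "claw": 1},
    {"delta_pos": [0, 0, 0], "roll": -34, "claw": 1},
    {"delta_pos": [0, 0, 0], "roll": -34, "claw": 1},
  ],
)

```text
time_s: 10.7
tool_pos: [0.5351, -0.0522, 0.0647]
orientation: [-0.001, 1.0, -0.0, 0.0]
force: [-1.5, -2.6, 6.6]
finger_gap: 0.0119
```

```bash
python3 snap.py 7; python3 -c "
from model import *
s=load('side7')
crop(s,225,165,100,100,6,'pics/x8.png')"
```

```text
{'time_s': np.float64(10.8), 'q': array([-1.5340e-01,  5.5780e-01,  1.9935e+00, -4.0000e-04,  5.8950e-01,
       -1.7270e+00]), 'tool_pos': array([ 0.5351, -0.0522,  0.0647]), 'orientation': array([-1.5e-03,  1.0e+00, -2.0e-04,  4.0e-04]), 'force': array([-0.4105, -3.4764,  6.1037]), 'moment': array([-0.3686,  0.1141,  0.1296]), 'finger_gap': np.float64(0.0118)}
```

View pics/x8.png

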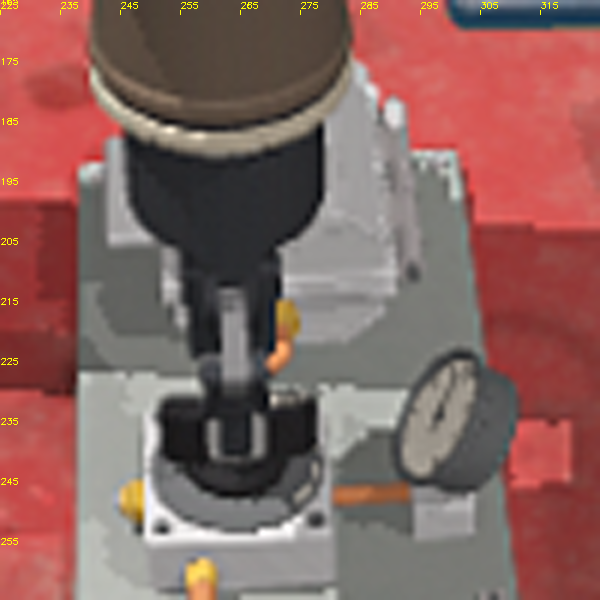

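The dial follows and the gauge needle rises. On to 1.20 rad, slowing at the end.

carry_out(
  targets=[
    {"delta_pos": [0, 0, 0], "roll": -5, "claw": 1},
    {"delta_pos": [0, 0, 0], "roll": -10, "claw": 1},
    {"delta_pos": [0, 0, 0], "roll": -15, "claw": 1},
    {"delta_pos": [0, 0, 0], "roll": -20, "claw": 1},
    {"delta_pos": [0, 0, 0], "roll": -25, "claw": 1},
    {"delta_pos": [0, 0, 0], "roll": -29, "claw": 1},
    {"delta_pos": [0, 0, 0], "roll": -32, "claw": 1},
    {"delta_pos": [0, 0, 0], "roll": -32, "claw": 1},
  ],
)

```text
time_s: 11.8
tool_pos: [0.5352, -0.0521, 0.0647]
orientation: [0.275, 0.962, 0.0, 0.0]
force: [-0.2, -2.3, 5.4]
finger_gap: 0.0119
```

```bash
python3 snap.py 8
```

```text
{'time_s': np.float64(11.9), 'q': array([-1.5340e-01,  5.5780e-01,  1.9935e+00, -1.0000e-04,  5.8940e-01,
       -1.1684e+00]), 'tool_pos': array([ 0.5352, -0.0521,  0.0647]), 'orientation': array([2.743e-01, 9.617e-01, 0.000e+00, 4.000e-04]), 'force': array([ 0.4001, -0.7844,  5.4271]), 'moment': array([-0.0982, -0.014 ,  0.0377]), 'finger_gap': np.float64(0.012)}
```

carry_out(
  targets=[
    {"delta_pos": [0, 0, 0], "roll": -1, "claw": 1},
    {"delta_pos": [0, 0, 0], "roll": -2, "claw": 1},
    {"delta_pos": [0, 0, 0], "roll": -2.9, "claw": 1},
    {"delta_pos": [0, 0, 0], "roll": -2.9, "claw": 1},
    {"delta_pos": [0, 0, 0], "roll": -2.9, "claw": 1},
    {"delta_pos": [0, 0, 0], "roll": -2.9, "claw": 1},
    {"delta_pos": [0, 0, 0], "roll": -2.9, "claw": 1},
    {"delta_pos": [0, 0, 0], "roll": -2.9, "claw": 1},
  ],
)

```text
time_s: 12.9
tool_pos: [0.5352, -0.0521, 0.0647]
orientation: [0.298, 0.954, 0.0, 0.0]
force: [-0.6, -0.9, 5.6]
finger_gap: 0.0121
```

```bash
python3 snap.py 9; python3 -c "
from model import *
s=load('side9')
overlay(s,(.5603,.039,-.002),0,230,195,90,75,8,'pics/x9.png',dial=1.2)
crop(s,230,195,90,75,8,'pics/x10.png')"
```

```text
{'time_s': np.float64(13.0), 'q': array([-1.5340e-01,  5.5780e-01,  1.9935e+00, -2.0000e-04,  5.8940e-01,
       -1.1179e+00]), 'tool_pos': array([ 0.5352, -0.0521,  0.0647]), 'orientation': array([2.984e-01, 9.544e-01, 0.000e+00, 5.000e-04]), 'force': array([ 0.1529, -2.3537,  5.31  ]), 'moment': array([-0.0881,  0.0106,  0.1371]), 'finger_gap': np.float64(0.0119)}
```

View pics/x9.png

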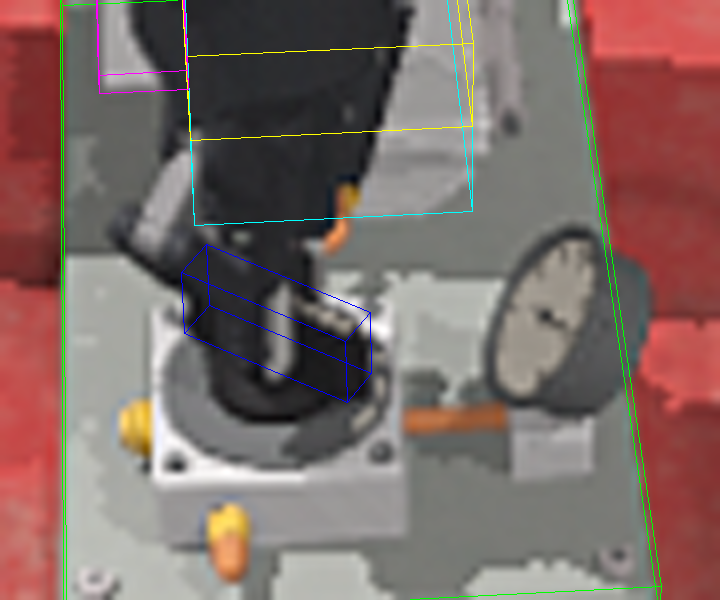

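View pics/x10.png

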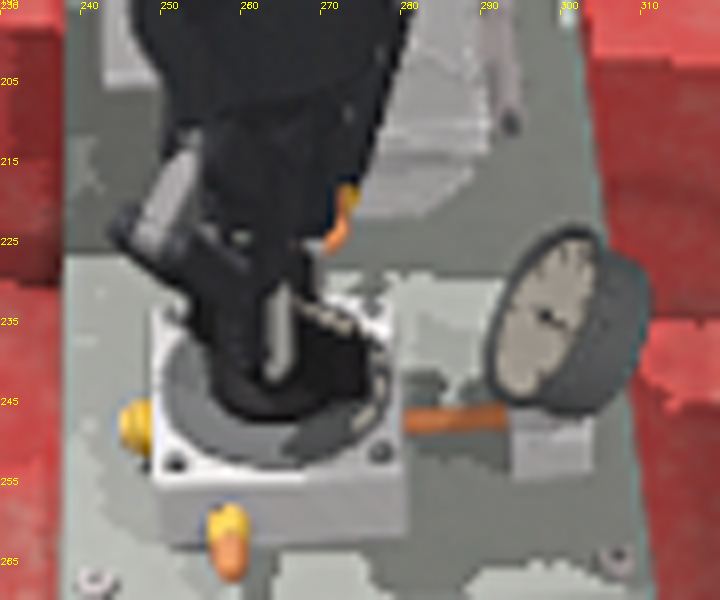

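Run:
```python
from model import *
ims=[]
for k,ds in (("side4",[-.1,0,.1]),("side9",[1.1,1.2,1.3]),("side9",[])):
    c=load(k); x0,y0,w,h,s=245,220,38,42,7*2-1
    im=cv2.resize(c["img"][y0:y0+h,x0:x0+w],None,fx=7,fy=7*2-1-3 if 0 else 7,interpolation=cv2.INTER_CUBIC); s=7
    for d,col in zip(ds,[(0,255,0),(0,255,255),(255,0,255)]):
        a=.6-d-.004; P=[[.5398+r*np.cos(a),-.0515+r*np.sin(a),.085] for r in (0,.029)]
        q=((proj(c,P)-[x0,y0]+.5)*s).astype(int); cv2.line(im,tuple(q[0]),tuple(q[1]),col,1)
    ims.append(im)
cv2.imwrite("pics/y.png",np.hstack(ims)); print(np.hstack(ims).shape)
```

```text
(294, 798, 3)
```

View pics/y.png

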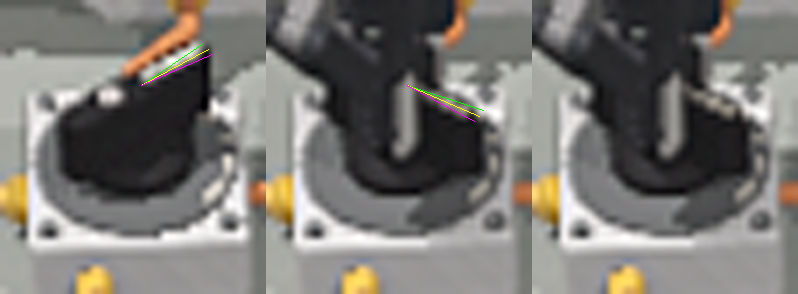

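View pics/top9.png

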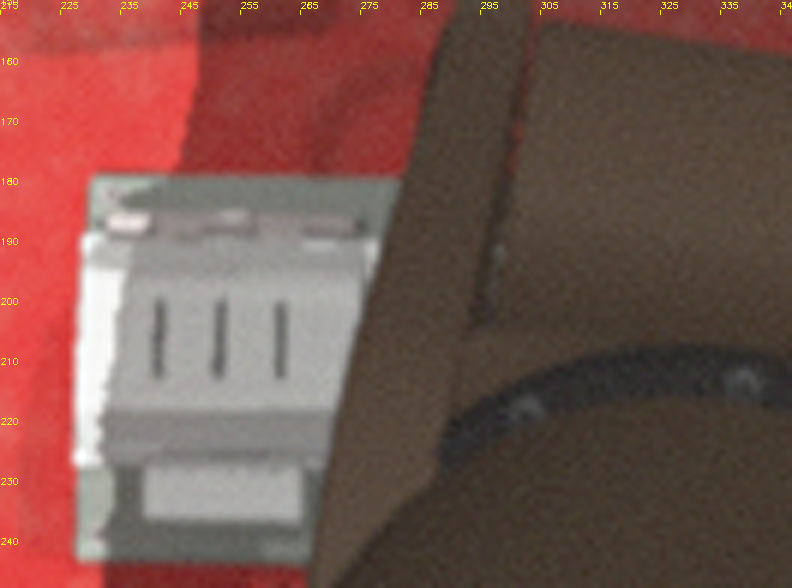

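Run:
```python
from model import *
overlay(load("top9"),(.5563,.0343,-.004),0,215,150,132,98,6,"pics/tz.png",dial=1.2)
```

```text
(no output)
```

View pics/tz.png

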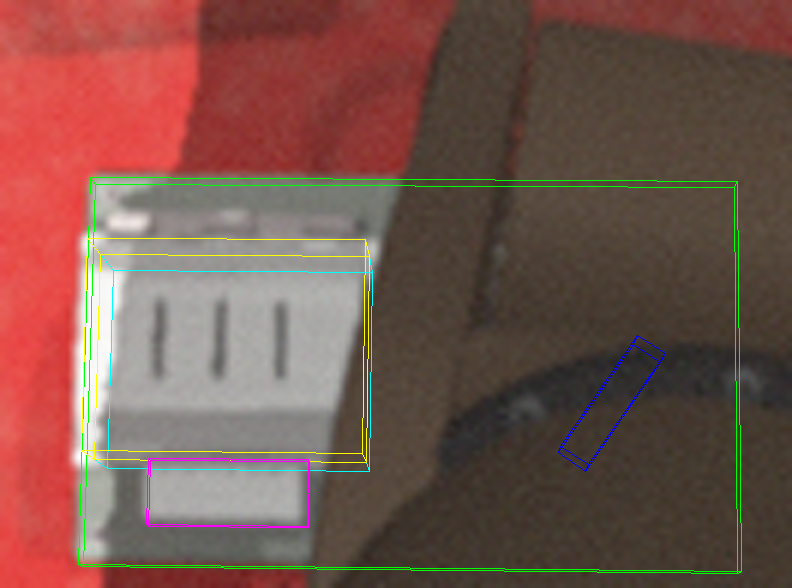

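The guard is shut in both views and the dial is held at the third click, so I'm handing in.

```bash
python3 -c "
from workcell import robot,monitor
print(robot.job_done()); o=monitor.observe(); print(o['time_s'],o['orientation'],o['finger_gap'])"
```

```text
the job is handed in; nothing more can be done
None
the job is handed in; nothing more can be done
```

The job was handed in at 13 s with the guard shut and the gripper still holding the dial at the third click.

- **Guard:** I swung the upper half down by its lip along its arc, then pressed until it hit a firm stop. That was at z = 0.0596 m with 36 N, against an expected lip height of 0.060 m. The overlays in both camera views show it shut, and it was still shut after the dial was turned.
- **Dial:** I gripped the bar at 90 N and turned it 69° clockwise, to a bar direction of -34.7°, which is 1.20 rad on the dial. The holding torque was about 0.14 N m, within the stated 0.2 N m, and I did not push on toward the stop. The dial followed the gripper, and the side picture puts the bar at about 1.2 to 1.25 rad. At the end the arm hid the dial from the top camera, so that angle rests on the tool reading and the side view.
- **Other parts:** I did not go near the other couplers or the bushing, and the bushing stayed put in the side pictures. I did not measure the couplers again at the end.
- **Disagreements:**
  - The two cameras differed by about 5 mm in x. Comparing the side picture with the known gripper position put that error in the side camera.
  - They also differed by about 4 mm in y. I did not trace that one.
  - The bar measured 12 mm in the grip instead of 14 mm.
  - There was a twist of about -0.11 N m when I first closed on the bar, so the dial angle may be out by roughly a degree.

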